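Lever open the blade case with a scraping knife

ROBOT

A 7-joint arm with a two-finger parallel gripper is mounted at the origin on a cart in front of the work surface, level with it; the furniture and walls round the work are solid. World frame = base frame: x ahead of the robot, y to its left, z up, the work surface at z = 0. Lengths are in mm, angles in rad, forces in N, time in s.
With the tool pointing down it reaches from about 400 to 850 mm from the base axis. Payload 10.4 kg.
Tool frame: the origin (TCP) lies midway between the tips of the shut fingers; the grasp point (between the pads) lies 19 mm behind it; z points along the fingers, y is the line along which they close (so a half turn about z gives the same grasp; the last joint's range is limited). The gripper opens to 87 mm and grips with 3 to 60 N. Pads are 19 mm wide; open, the fingers measure 117 mm over their backs; the gripper's body (75 mm by 190 mm) begins 51 mm behind the grasp point.
Start: joints at [1.275, 0.332, -0.065, 1.46, 0.022, 1.35, -0.088], TCP at [168.414, -601.904, 222.576] pointing down, gripper open.
Joint ranges: [-2.6, 2.6], [-0.5, 2.12], [-1.47, 1.34], [0.16, 2.42], [-1.27, 4.41], [0.06, 2.06], [-2.6, 2.6]. Speed limits (rad/s): [2.22, 2.22, 2.79, 2.79, 3.14, 3.14, 3.14].

INTERFACE

Orientations are given as a rotation vector (axis times angle).
In Python, from station import robot, optics gives the robot as it stands.
- The arm moves only by the tool send_rows, never from a script. Its argument "commands" is a list that holds one entry, the list of rows, each a list of 4 numbers: the shift along the tool's x, y, z in cm, then the turn about the tool's z in degrees. A call has 1 to 8 rows; each row is the pose to reach, as a shift and turn from the pose commanded when the call began, along the tool's axes at that moment; what a row does not reach only later rows make up. A row lasts 1/12 s, in which the tool goes at most 41.7 mm and 7.16 degrees, less where a joint would pass 70% of its speed; a pose out of reach is approached as far as the arm can. A call with a gripper value outside its range is refused whole. "fingers" is the finger opening in cm, from 0 to 8.7, set as the call begins (left out, the last holds). The fingers move at their own pace and stop on an object; "force" is the grip in N (left out, the last holds). Time passes only in rows, so rows that repeat a pose let the fingers close. It gives the time, the measured TCP pose, the force, the opening and the grip force at its end, in the units of the state.
- robot.observe(): the state, without advancing time (a new reading comes with each control period).
- optics.get_image(name): name is "side" or "top"; returns (picture, depth): 384x512x3 uint8, red, green, blue; 384x512 float32, mm along the optical axis (not along the pixel's ray), 0 where there is no reading.
- optics.get_calibration(name): a dict with "mtx" (3x3 intrinsics, pixels), "R" (3x3) and "t" (3): a world point X has camera coordinates R X + t. Camera axes: x right, y down, z forward; pixel columns grow to the right and rows downward; lengths in mm; the calibration is good to about 2 mm. A picture is of the moment at which its call begins. get_calibration takes no time and is no camera call.
- robot.close_job(): hands the job in; it is judged then, once.
The state is a dict: "time_s": time; "joint_positions": joint angles; "qd": joint speeds; "joint_efforts": joint torques, N m; "ee_pos": TCP position; "ee_rot": TCP orientation; "force": force on the tool from outside, world axes, zero at the start; "ft_torque": the same for the moment, N m; "gripper_width": opening from 0.0 (shut) to 1.0 (fully open); "grip_force": force on a finger pad.
Only numpy, scipy, OpenCV 4.12 (cv2) and the standard library are available. Lean on these libraries where they do the work, as an engineer would, in place of code of your own. Each camera call takes 0.05 s, during which the arm holds its last target. There are 200 camera calls.

TASK

Take the scraping knife (the tool with the thin flat blade and dark wooden handle) and put its blade into the notch in the front of the small grey steel case, under the cover; lever the cover up with the blade and swing it until it stands upright or leans back, without touching the case with the gripper. Then, leaving the cover open, lay the scraping knife down flat inside the shallow wooden tray, without dropping it, and without disturbing the comb or the horn tip.

Things in the scene. Friction and masses are not known exactly. Their poses are not given: they have to be found in the camera images.
- scraper: Loose scraping knife, 220 mm, 0.08 kg, starts flat on the bench, its z up. Origin: mid-length, on the underside. Long axis y: handle (22 mm wide in x, centred, 19 mm tall) from y = 0 to +110 mm, resting on the bench; blade out to y = -110 mm, 2 mm thick, 8 to 10 mm above the underside, 16 mm wide (x -10 to +6 mm), narrower at the tip.
- blade_tip (a point): The blade's tip: at (-2, -110, 9) mm in the scraper's frame.
- handle_end (a point): The butt end of the scraper's handle: at (0, 110, 9) mm in the scraper's frame.
- case: Grey-painted steel case fixed to the bench, 80 deep (x) x 110 wide (y) x 52 mm tall. Origin: centre of its underside; front faces its -x, roughly to the robot. 3 mm high screw ears stand out 15 mm at the sides. Walls 4 mm, 48 mm tall; on them a flush 4 mm hinged cover. Only opening: a notch mid-front under the cover, 40 wide x 9 mm high. Blades inside lie under 11 mm high.
- notch (a point): Centre of the notch, on the outer face of the case's front wall, 43.5 mm above the bench; the cover's underside is 4.5 mm above it. The inside of the case lies along the case's +x from here.
- hinge_axis (a point): Middle of the cover's hinge axis, at the case's rear top edge, 48 mm above the bench, 80 mm behind the notch; the axis runs along the case's y.
- cover (a joint): Angle of the case's hinged cover in rad: 0 shut, 1.57 upright, 1.9 fully back (stop). The hinge is stiff with friction (about 0.10 N m; some 2 N at the front edge), and the cover stays at whatever angle it is left.
- tray: Shallow light-wood tool tray fixed on the bench, 260 mm long (x) by 120 mm wide (y), walls 6 mm thick and 22 mm tall, floor 6 mm thick; inside 248 x 108 mm. Origin: centre of its underside. The scraper may lie in it either way round along its length. Tray and scraper start one on the left and one on the right of the case, in either order.
- comb: Bystander: a loose light comb, 55 x 135 x 8 mm, lying flat on the bench in front of the case. Origin at the middle of its underside.
- horn_tip: Bystander: a loose curved horn tip, 37 x 84 x 26 mm, lying behind and to the left of the case. Origin at the middle of its underside.
Things that resemble listed ones, but are neither listed nor needed, are in the scene too. There is more than one size of the case; the job needs the largest.

How it is judged (in metres and radians):
On the way, in this order (a step that is already met when the one before it is completed fails the run):
1. the scraper, bearing on the cover, has raised it more than 0.3 rad (value of joint cover between 0.3 and 1.2 rad and contact force between scraper and case above 0.3 N), for 0.05 s.
2. the cover stands open, past 1.4 rad (value of joint cover above 1.4 rad), for 0.2 s.
At the end, for the whole second after the job is handed in: The cover stands past 1.4 rad (80 degrees); the scraper lies at rest (under 20 mm/s) in the tray, tip and handle end both within 126 mm of the tray's centre along its length and 56 mm across, and under 24 mm above its underside (value of joint cover above 1.4 rad and x of blade_tip in the frame of tray between -0.126 and 0.126 m and y of blade_tip in the frame of tray between -0.056 and 0.056 m and z of each of blade_tip, handle_end in the frame of tray below 0.024 m and x of handle_end in the frame of tray between -0.126 and 0.126 m and y of handle_end in the frame of tray between -0.056 and 0.056 m and linear speed of scraper below 0.02 m/s); the robot touches nothing.
It fails at once if the gripper or arm presses on the case or its cover with more than 1 N (contact force between any of the fingers, the arm and case above 1 N).
It fails at once if the scraper is let go of with its middle more than 60 mm above the bench (contact force between the fingers and scraper below 0.05 N and height (world z) of scraper above 0.06 m).
It fails at once if the comb is moved more than 30 mm (distance of comb from where it was at the start of the episode above 0.03 m).
It fails at once if the horn tip is moved more than 30 mm (distance of horn_tip from where it was at the start of the episode above 0.03 m).
It also fails if it takes over 50 s, if anything falls off the work surface, if the arm or the gripper's body presses on something with over 40 N, if the wrist force passes 120 N, or if a joint passes its speed limit or range.

## Working session

There is one attempt and no reset: what is moved stays moved. The work goes in short steps, Python scripts to look and compute and a tool call to move; the robot and the scene stay as the last step left them, time stands still between calls to the robot, and variables do not carry over. Pictures are saved under pics/ and viewed, at most 13 in all, crops included, and the job is handed in when it is done.

Besides the shell and the picture viewer there is one more tool, called after "Request:" as a command line: name --argument value ..., lists and objects as JSON in quotes. send_rows: Moves the arm, as the interface text tells. Its arguments: {"type":"object","properties":{"commands":{"type":"array","items":{"type":"array","items":{"type":"array","items":{"type":"number"}}}},"fingers":{"type":"number"},"force":{"type":"number"}},"required":["commands"]}

```bash
ls; mkdir -p pics
cat > h.py <<'E'
import numpy as np,cv2
from station import robot,optics
def shot(n,tag):
    im,d=optics.get_image(n); cv2.imwrite(f'pics/{tag}.png',im[:,:,::-1]); np.save(f'pics/{tag}.npy',d); return im,d
def cal(n):
    c=optics.get_calibration(n); return np.array(c['mtx']),np.array(c['R']),np.array(c['t']).ravel()
def cloud(n,d):
    K,R,t=cal(n); v,u=np.mgrid[:d.shape[0],:d.shape[1]]
    P=np.stack([(u-K[0,2])/K[0,0]*d,(v-K[1,2])/K[1,1]*d,d],-1)
    W=(P-t)@R; W[d==0]=np.nan; return W
def proj(n,X):
    K,R,t=cal(n); p=(np.atleast_2d(X)@R.T+t)@K.T; return p[:,:2]/p[:,2:]
E
python3 - <<'E'
from h import *
for n in('top','side'):
    im,d=shot(n,n+'0'); K,R,t=cal(n); print(n,K.round(1).tolist(),R.round(3).tolist(),(-R.T@t).round(0),(d==0).mean())
print(robot.observe())
a=cv2.imread('pics/top0.png');b=cv2.imread('pics/side0.png')
E
```

```text
pics
top [[405.1, 0.0, 252.3], [0.0, 405.1, 192.8], [0.0, 0.0, 1.0]] [[0.011, -1.0, -0.016], [-0.995, -0.009, -0.104], [0.103, 0.017, -0.994]] [ 449.   11. 1437.] 0.0040435791015625
side [[467.5, 0.0, 254.5], [0.0, 467.5, 199.8], [0.0, 0.0, 1.0]] [[-0.948, -0.319, 0.005], [-0.161, 0.463, -0.871], [0.275, -0.827, -0.49]] [ 234. 1075.  672.] 0.004308064778645833
{'time_s': 0.1, 'joint_positions': array([ 1.2753916 ,  0.3328089 , -0.06469158,  1.46085338,  0.02158601,
        1.34993008, -0.08847067]), 'qd': array([ 0.00117135, -0.00141982,  0.00024482, -0.00255175,  0.00184101,
        0.00198201, -0.00069121]), 'joint_efforts': array([ 1.56773731e-03, -6.24542642e+01,  2.46724760e-02, -3.90721393e+01,
       -6.13035215e-02,  3.64562776e-02,  1.04225835e-04]), 'ee_pos': array([ 168.29529737, -601.54474531,  221.83523796]), 'ee_rot': array([-3.11113104e+00, -4.27076550e-01,  3.55109976e-04]), 'force': array([0.2023392 , 0.51470967, 0.01684494]), 'ft_torque': array([-0.0187755 , -0.04365283,  0.01326761]), 'grip_force': 0.0, 'gripper_width': 1.0014797904780506}
```

View pics/top0.png

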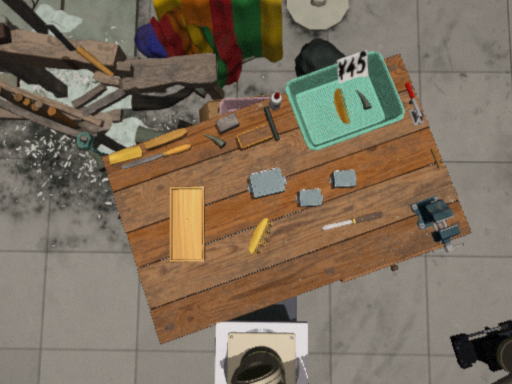

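View pics/side0.png

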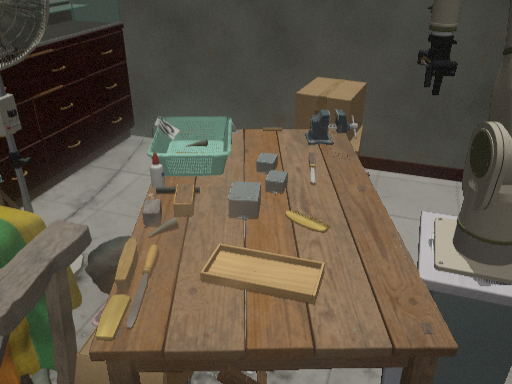

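The top view shows these objects:
- **Scraper candidates:** dark-handled knife (352,222), yellow-handled knives (150,145) and (157,155), dark stick (271,123). I choose (352,222): thin pale blade, tip near (325,227), dark handle to (380,215).
- **Case candidates:** grey boxes at (267,182), (310,197) and (344,178), plus a lump at (228,122). I choose the largest, (267,182).
- **Others:** tray (187,224), comb (260,236), horn tip (215,140).

In the side view the case is at (244,199), the scraper at (312,168) and the tray at (263,273).

Run:
```python
from h import *
out=[]
for n,boxes in(('top',dict(case=(240,160,292,204),scr=(315,205,390,238),tray=(160,178,212,270),comb=(242,212,278,258),horn=(200,130,230,152))),
          ('side',dict(case=(220,172,270,228),scr=(303,150,322,190),tray=(195,238,330,304),comb=(280,203,332,236),horn=(143,215,182,240)))):
    d=np.load(f'pics/{n}0.npy'); W=cloud(n,d); im=cv2.imread(f'pics/{n}0.png')
    for k,(a,b,c,e) in boxes.items():
        P=W[b:e,a:c].reshape(-1,3); z=P[:,2]; zb=np.nanmedian(z[np.abs(z)<12]) 
        Q=P[(z>zb+(4 if k!='case' else 35))]
        r=cv2.minAreaRect(Q[:,:2].astype(np.float32))
        print(n,k,'bench',zb.round(1),'n',len(Q),'z',np.nanpercentile(Q[:,2],[5,50,95]).round(1),np.round(r[0],1),np.round(r[1],1),round(r[2],1))
t=cv2.imread('pics/top0.png');s=cv2.imread('pics/side0.png')
A=cv2.resize(t[155:260,235:395],(800,525),interpolation=2)
B1=cv2.resize(s[140:240,215:330],(640,556),interpolation=2)
cv2.imwrite('pics/cropT.png',A);cv2.imwrite('pics/cropS.png',B1)
```

```text
top case bench 0.1 n 776 z [47.1 52.2 56.9] [633.  -14.5] [ 85.8 110.1] 13.6
top scr bench -0.2 n 474 z [ 4.1 10.1 20.8] [ 501.3 -316.2] [112.4 260.5] 0.6
top tray bench 2.9 n 1345 z [ 7.1 10.1 24.7] [482.6 271.1] [315.1 165.3] 3.3
top comb bench 0.7 n 350 z [ 4.9  7.5 12.3] [450.9   9.1] [156.9 122.7] 0.2
top horn bench 0.7 n 164 z [ 5.2 15.2 31.8] [785.6 173.3] [101.4  77.5] 89.9
side case bench 0.3 n 735 z [37.7 52.2 54.5] [631.5 -59.9] [ 97.8 219. ] 5.2
side scr bench 0.6 n 159 z [ 8.5 13.4 20.4] [ 505.9 -334.4] [ 49.2 266.9] 14.7
side tray bench 1.6 n 3697 z [ 5.8  8.  22.7] [482.5 265.7] [261.  124.8] 1.3
side comb bench 0.9 n 372 z [ 5.3  7.6 10.5] [442.5  12.5] [ 48.2 135.5] 67.3
side horn bench 0.5 n 348 z [ 5.7 15.8 29.6] [808.5 158.2] [78.4 79.2] 52.2
```

View pics/cropT.png

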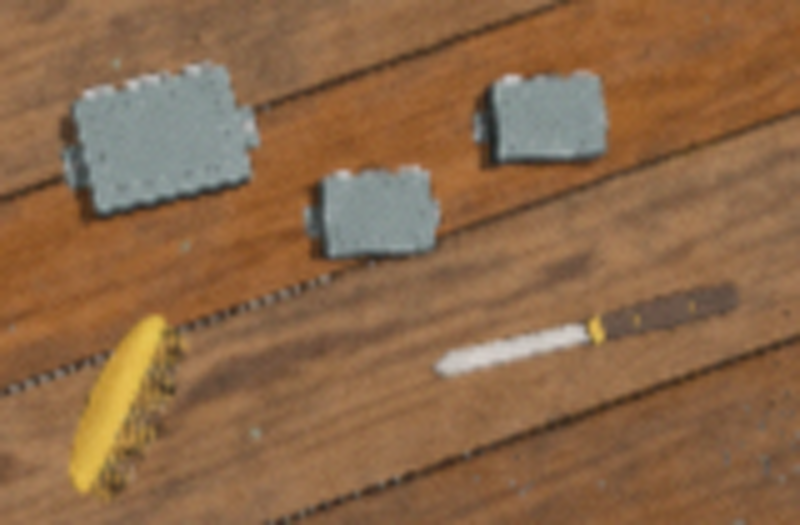

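View pics/cropS.png

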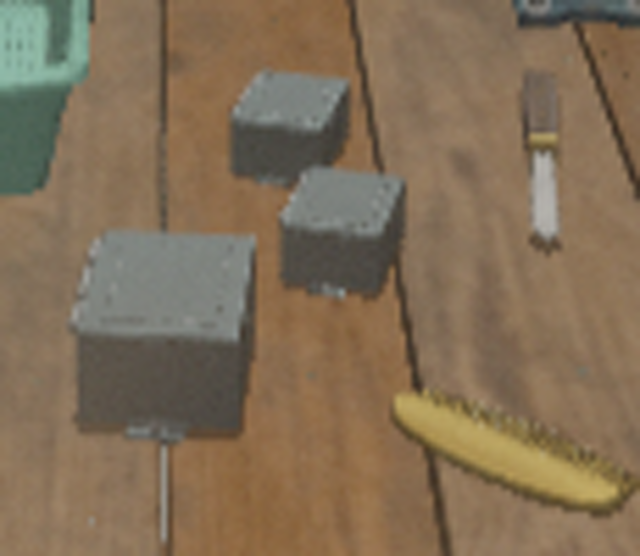

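The crops confirm both choices. The scraper has a white blade with its tip at top (322,229), a yellow ferrule, and a dark handle ending at (382,214). The largest grey case has hinge knuckles at the rear (top of the image) and a front edge from (255,198) to (285,192).

```bash
cat >> h.py <<'E'
def ray(n,p,z):
    K,R,t=cal(n); c=-R.T@t; v=R.T@np.linalg.solve(K,[p[0],p[1],1.]); return c+v*(z-c[2])/v[2]
def tri(a,b):
    Ps=[K@np.c_[R,t] for K,R,t in (cal('top'),cal('side'))]
    X=cv2.triangulatePoints(Ps[0],Ps[1],np.array(a,float),np.array(b,float)); return (X[:3]/X[3]).ravel()
def mdepth(n,k):
    D=[optics.get_image(n)[1] for _ in range(k)]; D=np.array(D); D[D==0]=np.nan; return np.nan_to_num(np.nanmedian(D,0))
E
python3 - <<'E'
from h import *
T=lambda u,v:(235+u/5-.4,155+v/5-.4); S=lambda u,v:(215+u/5.565-.4,140+v/5.56-.4)
pts=dict(tip=(T(437,370),S(545,248),9),fer=(T(597,328),S(541,140),15),butt=(T(738,293),S(540,72),15),
 caseFR=(T(250,184),S(72,328) if 0 else S(243,338),52),caseFL=(T(100,214),None,52))
for k,(a,b,z) in pts.items():
    print(k,'top',ray('top',a,z).round(0),'side',ray('side',b,z).round(0) if b else '', 'tri',tri(a,b).round(0) if b else '')
# side crop case top corners: (100,235),(255,235),(240,338),(72,328)
for c in((100,235),(255,235),(240,336),(72,328)): print('side case top',ray('side',S(*c),52).round(0))
for c in((78,97),(218,65),(250,184),(100,214)): print('top case top',ray('top',T(*c),52).round(0))
for n in('top','side'):
    d=mdepth(n,6); np.save(f'pics/{n}m.npy',d); W=cloud(n,d).reshape(-1,3)
    for k,c,rad,lo,hi in(('case',(632,-14),90,44,60),('scr',(505,-318),130,5,30),('handle',(515,-370),75,13,28),('tray',(482,268),160,14,30),('trayfloor',(482,268),60,0,12)):
        m=(np.hypot(*(W[:,:2]-c).T)<rad)&(W[:,2]>lo)&(W[:,2]<hi); Q=W[m]
        r=cv2.minAreaRect(Q[:,:2].astype(np.float32)); mu=Q.mean(0); w,V=np.linalg.eigh(np.cov(Q[:,:2].T)); 
        print(n,k,len(Q),'mean',mu.round(1),'dir',np.degrees(np.arctan2(*V[::-1,1])).round(1),'rect',np.round(r[0],1),np.round(r[1],0),round(r[2],1))
E
```

```text
tip top [ 473. -209.    9.] side [ 469. -195.    9.] tri [ 472. -211.    1.]
fer top [ 504. -320.   15.] side [ 499. -320.   15.] tri [ 501. -321.   15.]
butt top [ 529. -419.   15.] side [ 521. -419.   15.] tri [ 525. -419.   15.]
caseFR top [598. -76.  52.] side [571.  29.  52.] tri [606. -79. -12.]
caseFL top [577.  27.  52.] side  tri 
side case top [676. -51.  52.]
side case top [600. -77.  52.]
side case top [573.  27.  52.]
side case top [653.  47.  52.]
top case top [658.  43.  52.]
top case top [681. -53.  52.]
top case top [598. -76.  52.]
top case top [577.  27.  52.]
top case 769 mean [631.7 -14.7  52.5] dir 103.5 rect [633.1 -14.4] [ 85. 110.] 13.6
top scr 318 mean [ 509.3 -321.    14.1] dir 104.9 rect [ 543.4 -293.8] [158. 212.] 27.6
top handle 171 mean [ 515.1 -366.3   17.2] dir 104.2 rect [ 514.9 -366.2] [ 21. 107.] 14.6
top tray 407 mean [487.4 263.6  21.4] dir -177.2 rect [487.7 263.5] [259. 119.] 1.9
top trayfloor 873 mean [481.8 267.    6.2] dir -176.4 rect [483.  265.5] [117. 107.] 1.2
side case 632 mean [624.4  -6.   52. ] dir 104.6 rect [627.7 -14.3] [ 85. 113.] 13.5
side scr 200 mean [ 521.8 -305.    15.2] dir 93.4 rect [ 555.2 -299.3] [140. 217.] 12.4
side handle 81 mean [ 508.7 -361.2   17.7] dir 104.2 rect [ 509.5 -365.1] [ 19. 108.] 14.4
side tray 1163 mean [480.7 271.   19.7] dir -179.0 rect [482.3 264.6] [260. 123.] 1.5
side trayfloor 1230 mean [481.4 263.8   6.3] dir 179.8 rect [481.1 266.8] [116. 118.] 51.3
```

```bash
cat >> h.py <<'E'
from scipy.spatial.transform import Rotation as Ro
def go(X,ya):
    """shift (cm) and turn (deg) in tool axes to TCP X with tool-y azimuth ya"""
    s=robot.observe(); M=Ro.from_rotvec(s['ee_rot']).as_matrix(); p=s['ee_pos']
    a0=np.degrees(np.arctan2(M[1,1],M[0,1])); sh=M.T@(np.array(X)-p)/10; tu=-((ya-a0+180)%360-180)
    print('t',s['time_s'],'pos',p.round(1),'ya',a0.round(1),'tilt',M[2].round(3),'F',s['force'].round(1),'w',round(s['gripper_width']*87,1),'g',round(s['grip_force'],1))
    print('shift',sh.round(2),'turn',round(tu,1),'rows',round(max(np.linalg.norm(sh)/4.17,abs(tu)/7.16),1))
E
python3 -c "
from h import *
go((506,-342,130),14.4)"
```

```text
t 0.7 pos [ 168.4 -601.9  222.6] ya -74.4 tilt [ 0.  0. -1.] F [ 0.5  0.1 -0.1] w 86.9 g 0.0
shift [ 39.51 -15.93   9.26] turn -88.8 rows 12.4
```

Request:
send_rows --commands '[[[5, -2, 1, -7], [10, -4, 2, -14], [15, -6, 3, -21], [20, -8, 4, -28], [25, -10, 5, -35], [30, -12, 6, -42], [34, -14, 7.5, -49], [37, -15, 8.5, -56]]]' --fingers 6

```text
time_s: 1.37
ee_pos: [428.3, -400.9, 156.8]
ee_rot: [2.541, 1.845, 0.0]
force: [0.3, -0.7, -0.4]
gripper_width: 0.691
grip_force: 0.0
```

```bash
python3 -c "
from h import *
go((506,-342,60),14.4); print(robot.observe()['joint_positions'].round(2))"
```

```text
t 1.3667 pos [ 428.3 -400.9  156.8] ya -18.0 tilt [-0.001  0.001 -1.   ] F [ 0.3 -0.7 -0.4] w 60.2 g 0.0
shift [8.01 5.55 9.68] turn -32.4 rows 4.5
[ 0.98  0.32 -0.37  1.64  0.12  1.21  0.27]
```

Request:
send_rows --commands '[[[1, 0.5, 1, -8], [1.5, 1, 2.5, -16], [2.2, 1.6, 4, -24], [2.2, 1.6, 5, -32.4], [2.2, 1.6, 5, -32.4], [2.2, 1.6, 5, -32.4], [2.2, 1.6, 5, -32.4], [2.2, 1.6, 5, -32.4]]]'

```text
time_s: 2.03
ee_pos: [449.1, -386.8, 107.1]
ee_rot: [1.937, 2.473, -0.0]
force: [0.4, 0.6, -0.8]
gripper_width: 0.691
grip_force: 0.0
```

```bash
python3 -c "
from h import *
go((506,-342,4),14.4); print(robot.observe()['joint_positions'].round(2))"
```

```text
t 2.0333 pos [ 449.1 -386.8  107.1] ya 13.9 tilt [-0.001  0.    -1.   ] F [ 0.4  0.6 -0.8] w 60.1 g 0.0
shift [ 2.99  6.59 10.31] turn -0.5 rows 3.0
[ 1.    0.39 -0.45  1.67  0.19  1.13  0.74]
```

Request:
send_rows --commands '[[[1.5, 3.3, 2, -0.5], [3, 6.6, 4, -0.5], [3, 6.6, 6, -0.5], [3, 6.6, 7, -0.5], [3, 6.6, 7, -0.5], [3, 6.6, 7, -0.5]]]'

```text
time_s: 2.53
ee_pos: [505.0, -342.5, 37.0]
ee_rot: [-1.926, -2.482, 0.001]
force: [-0.8, 0.3, 0.2]
gripper_width: 0.69
grip_force: 0.0
```

Run:
```python
from h import *
go((506,-342,4),14.4)
im,d=shot('side','g1'); im2,_=shot('top','g1t')
A=cv2.resize(im[110:230,260:400,::-1],(700,600),interpolation=2)
cv2.imwrite('pics/g1c.png',A)
```

```text
t 2.5333 pos [ 505.  -342.5   37. ] ya 14.4 tilt [-0.    -0.001 -1.   ] F [-0.8  0.3  0.2] w 60.0 g 0.0
shift [0.02 0.11 3.3 ] turn -0.0 rows 0.8
```

View pics/g1c.png

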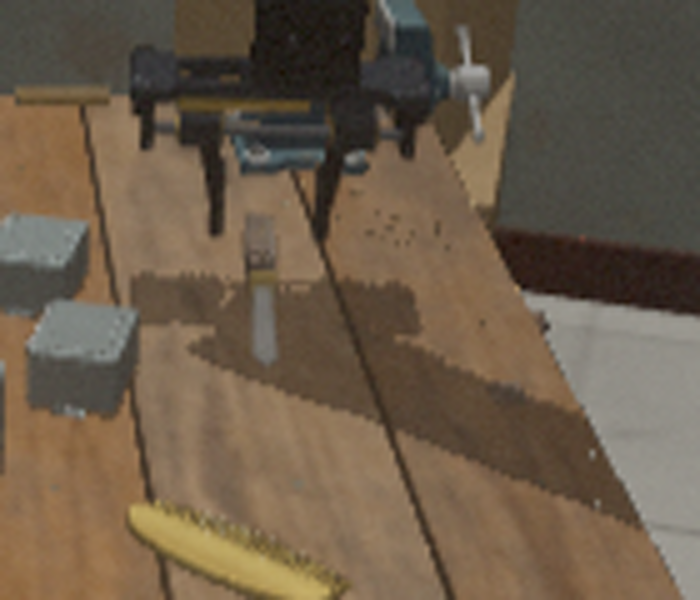

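The open fingers (tips at crop (215,235) and (322,240)) straddle the handle at (262,240), and the alignment is right. Next I descend and grip.

Request:
send_rows --commands '[[[0, 0.1, 1.5, 0], [0, 0.1, 3, 0], [0, 0.1, 3.4, 0], [0, 0.1, 3.4, 0]]]'

```text
time_s: 2.97
ee_pos: [506.0, -341.6, 2.5]
ee_rot: [-1.924, -2.483, 0.001]
force: [-0.3, -0.6, -0.6]
gripper_width: 0.691
grip_force: 0.0
```

Request:
send_rows --commands '[[[0, 0, 0, 0], [0, 0, 0, 0], [0, 0, 0, 0], [0, 0, 0, 0], [0, 0, 0, 0], [0, 0, 0, 0], [0, 0, 0, 0]]]' --fingers 0 --force 55

```text
time_s: 3.55
ee_pos: [506.8, -341.1, 2.7]
ee_rot: [1.922, 2.484, -0.0]
force: [2.5, 1.5, 2.9]
gripper_width: 0.244
grip_force: 47.4
```

Request:
send_rows --commands '[[[0, 0, -2, 0], [0, 0, -5, 0], [0, 0, -8, 0], [0, 0, -10, 6], [0, 0, -10, 13], [0, 0, -10, 20], [0, 0, -10, 27], [0, 0, -10, 33]]]'

```text
time_s: 4.22
ee_pos: [506.6, -341.0, 102.6]
ee_rot: [-2.555, -1.828, 0.0]
force: [0.1, -0.7, -1.2]
gripper_width: 0.243
grip_force: 55.0
```

```bash
python3 -c "
from h import *
go((431,-62,103),-76.5); print(robot.observe()['joint_positions'].round(2))"
```

```text
t 4.2167 pos [ 506.6 -341.   102.6] ya -18.8 tilt [-0. -0. -1.] F [ 0.1 -0.7 -1.2] w 21.2 g 55.0
shift [ 23.96 -16.16  -0.04] turn 57.7 rows 8.1
[ 0.82  0.42 -0.38  1.63  0.17  1.13  0.07]
```

Request:
send_rows --commands '[[[3, -2, 0, 7], [6, -4, 0, 14], [9, -6, 0, 21], [12, -8, 0, 28], [15, -10, 0, 35], [18, -12, 0, 42], [21, -14, 0, 49], [24, -16.2, 0, 56]]]'

```text
time_s: 4.88
ee_pos: [428.6, -60.8, 102.6]
ee_rot: [3.113, 0.416, 0.001]
force: [1.4, -0.4, 0.1]
gripper_width: 0.241
grip_force: 55.0
```

```bash
python3 -c "
from h import *
go((431,-62,80),-76.5); print(robot.observe()['joint_positions'].round(2))"
```

```text
t 4.8833 pos [428.6 -60.8 102.6] ya -74.8 tilt [ 0.  0. -1.] F [ 1.4 -0.4  0.1] w 21.0 g 55.0
shift [0.2  0.18 2.26] turn 1.7 rows 0.5
[ 0.5   0.05 -0.47  2.07  0.03  1.03 -1.29]
```

Request:
send_rows --commands '[[[0.2, 0.2, 2, 1.7], [0.2, 0.2, 4, 1.7], [0.2, 0.2, 6, 1.7], [0.2, 0.2, 6.55, 1.7], [0.2, 0.2, 6.55, 1.7], [0.2, 0.2, 6.55, 1.7]]]'

```text
time_s: 5.38
ee_pos: [431.8, -63.7, 37.6]
ee_rot: [-3.118, -0.379, 0.0]
force: [-0.7, 0.6, 0.1]
gripper_width: 0.247
grip_force: 55.0
```

Run:
```python
from h import *
go((431,-62,37),-76.5)
im,_=shot('side','i1'); im2,_=shot('top','i1t')
for n in('side','top'):
    d=mdepth(n,6); np.save(f'pics/{n}i.npy',d); W=cloud(n,d); Q=W.reshape(-1,3)
    r=Q-[431,-62,0]; c,s=np.cos(np.radians(13.5)),np.sin(np.radians(13.5)); a=r[:,0]*c+r[:,1]*s; b=-r[:,0]*s+r[:,1]*c
    m=(abs(b)<20)&(a>25)&(a<148)&(Q[:,2]>22)&(Q[:,2]<60)
    print(n,m.sum(),'z',np.percentile(Q[m,2],[10,50,90]).round(1),'b',np.percentile(b[m],[5,50,95]).round(1),'amax',np.sort(a[m])[-5:].round(0))
    for lo in range(20,150,20):
        k=m&(a>lo)&(a<=lo+20); 
        if k.sum(): print(lo,k.sum(),np.median(Q[k,2]).round(1),np.median(b[k]).round(1))
A=cv2.resize(im[130:250,200:340,::-1],(700,600),interpolation=2)
B=cv2.resize(im2[160:250,225:330,::-1],(700,600),interpolation=2)
cv2.imwrite('pics/i1c.png',A);cv2.imwrite('pics/i1tc.png',B)
```

```text
t 5.3833 pos [431.8 -63.7  37.6] ya -76.1 tilt [ 0. -0. -1.] F [-0.7  0.6  0.1] w 21.5 g 55.0
shift [-0.04 -0.19  0.06] turn 0.4 rows 0.1
side 113 z [44.4 45.6 46.5] b [-9.  -0.5  5.6] amax [127. 129. 129. 132. 135.]
20 18 45.2 1.0
40 17 45.7 -2.3
60 21 45.5 -1.8
80 22 45.4 0.5
100 22 46.1 -1.7
120 13 45.8 -0.5
top 97 z [42.6 44.3 46.2] b [-10.   -3.3   3.3] amax [132. 134. 134. 135. 138.]
40 2 45.0 -7.5
60 23 43.7 -3.2
80 26 44.4 -3.8
100 26 44.2 -3.9
120 20 44.6 -2.7
```

View pics/i1c.png

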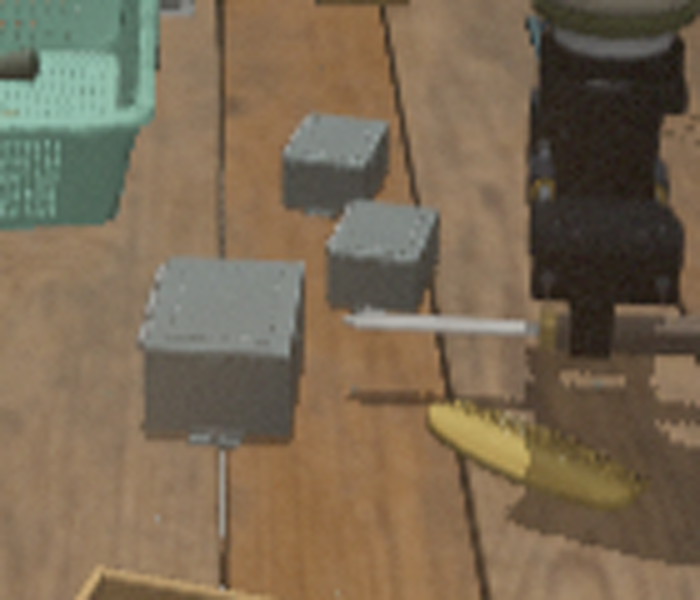

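View pics/i1tc.png

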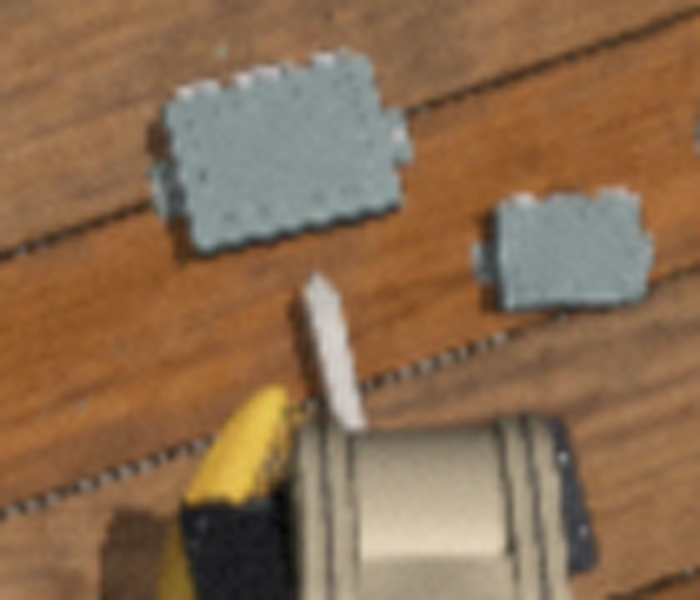

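Side view: the blade is level, with its tip at crop (345,320), pointing at the case front. Top view: the tip at (318,275) is about 23 mm short of the front edge at (305,230) and aligned to within about 4 mm, so I correct that and insert.

Request:
send_rows --commands '[[[0, -0.3, 0.05, 0.4], [0.8, -0.3, 0.05, 0.4], [1.6, -0.3, 0.05, 0.4], [2.4, -0.3, 0.05, 0.4], [3.0, -0.3, 0.05, 0.4], [3.5, -0.3, 0.05, 0.4], [3.5, -0.3, 0.05, 0.4]]]'

```text
time_s: 6.67
ee_pos: [466.0, -51.9, 36.6]
ee_rot: [-3.119, -0.37, -0.001]
force: [0.1, -0.5, -0.6]
gripper_width: 0.243
grip_force: 55.0
```

Request:
send_rows --commands '[[[0.8, 0, 0, 0], [1.6, 0, 0, 0], [2.4, 0, 0, 0], [3, 0, 0, 0], [3, 0, 0, 0]]]'

```text
time_s: 7.08
ee_pos: [495.5, -44.8, 36.7]
ee_rot: [-3.119, -0.369, -0.002]
force: [-0.1, -0.2, -1.8]
gripper_width: 0.244
grip_force: 55.0
```

```bash
python3 -c "
from h import *
go((431,-62,37),-76.5); print(robot.observe()['joint_positions'].round(2),robot.observe()['ft_torque'].round(2))"
```

```text
t 7.0833 pos [495.5 -44.8  36.7] ya -76.5 tilt [ 0.001 -0.    -1.   ] F [-0.1 -0.2 -1.8] w 21.2 g 55.0
shift [-6.67  0.16 -0.04] turn 0.0 rows 1.6
[ 0.42  0.29 -0.47  1.97  0.16  0.92 -1.46] [ 0.01 -0.03  0.03]
```

Request:
send_rows --commands '[[[0, 0, -0.4, 0], [0, 0, -0.8, 0], [0.1, 0, -1.2, 0], [0.2, 0, -1.55, 0], [0.3, 0, -1.9, 0], [0.5, 0, -2.25, 0], [0.66, 0, -2.55, 0], [0.66, 0, -2.55, 0]]]'

```text
time_s: 7.75
ee_pos: [501.0, -43.9, 62.8]
ee_rot: [3.12, 0.368, 0.001]
force: [-2.5, -0.2, -2.5]
gripper_width: 0.245
grip_force: 55.0
```

Run:
```python
from h import *
go((495.5,-44.8,36.7),-76.5); print(robot.observe()['ft_torque'].round(2))
im,_=shot('side','l1'); im2,_=shot('top','l1t')
A=cv2.resize(im[130:250,200:340,::-1],(500,430),interpolation=2)
cv2.imwrite('pics/l1c.png',A)
```

```text
t 7.75 pos [501.  -43.9  62.8] ya -76.5 tilt [ 0.001  0.    -1.   ] F [-2.5 -0.2 -2.5] w 21.3 g 55.0
shift [-0.56 -0.04  2.61] turn -0.0 rows 0.6
[-0.15  0.82  0.04]
```

View pics/l1c.png

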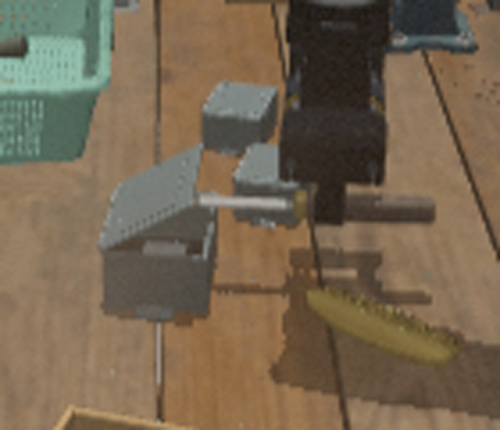

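The side view shows the cover lifted about 0.55 rad with the level blade under it (crop (200,195)), and the comb and small case clear. I continue along the arc.

Request:
send_rows --commands '[[[0.35, 0, -0.4, 0], [0.7, 0, -0.75, 0], [1.1, 0, -1.05, 0], [1.5, 0, -1.3, 0], [1.9, 0, -1.45, 0], [2.3, 0, -1.55, 0], [2.7, 0, -1.6, 0], [3.1, 0, -1.65, 0]]]'

```text
time_s: 8.52
ee_pos: [531.4, -36.5, 78.9]
ee_rot: [3.12, 0.369, 0.001]
force: [-3.3, -0.6, -0.2]
gripper_width: 0.242
grip_force: 55.0
```

Request:
send_rows --commands '[[[0.3, 0, 0, 0], [0.6, 0, 0, 0], [0.9, 0, 0, 0], [1.2, 0, 0, 0], [1.5, 0, 0, 0], [1.5, 0, 0, 0]]]'

```text
time_s: 9.02
ee_pos: [545.3, -33.0, 78.3]
ee_rot: [-3.12, -0.369, 0.001]
force: [-2.3, -0.1, -0.7]
gripper_width: 0.247
grip_force: 55.0
```

Run:
```python
from h import *
go((495.5,-44.8,36.7),-76.5); print(robot.observe()['ft_torque'].round(2))
im,_=shot('side','l2')
d=mdepth('side',3); W=cloud('side',d).reshape(-1,3)
c,s=np.cos(np.radians(13.5)),np.sin(np.radians(13.5)); r=W[:,:2]-[630.5,-14.4]; a=r[:,0]*c+r[:,1]*s; b=-r[:,0]*s+r[:,1]*c
for z in range(60,135,12):
    m=(abs(b)<60)&(a>-45)&(a<75)&(abs(W[:,2]-z)<6); print(z,m.sum(),np.percentile(a[m],[10,50,90]).round(0) if m.sum() else '')
A=cv2.resize(im[130:250,200:340,::-1],(500,430),interpolation=2)
cv2.imwrite('pics/l2c.png',A)
```

```text
t 9.0167 pos [545.3 -33.   78.3] ya -76.5 tilt [-0.001 -0.    -1.   ] F [-2.3 -0.1 -0.7] w 21.5 g 55.0
shift [-5.11 -0.02  4.16] turn -0.0 rows 1.6
[-0.2   0.61 -0.01]
60 51 [37. 39. 41.]
72 45 [41. 43. 45.]
84 148 [-31.  25.  48.]
96 53 [50. 51. 53.]
108 58 [54. 55. 57.]
120 65 [58. 60. 63.]
132 0
```

View pics/l2c.png

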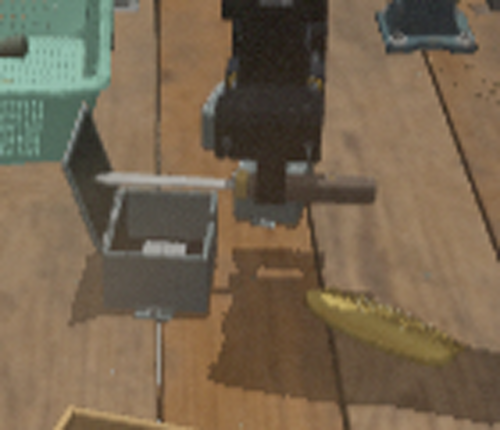

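The cover leans about 19° past vertical, at its stop, and the blade tip is at (98,178) in front of it. Next I back off and go to the tray.

Request:
send_rows --commands '[[[-1, 0, 0, 0], [-3, 0, 0, 0], [-6, 0, -0.5, 0], [-9, 0, -1.5, 0], [-11, 0, -2, 0], [-11, 0, -2, 0]]]'

```text
time_s: 9.72
ee_pos: [435.4, -60.3, 99.5]
ee_rot: [3.118, 0.365, 0.001]
force: [0.8, 0.2, -1.1]
gripper_width: 0.247
grip_force: 55.0
```

Run:
```python
from h import *
go((454,263.6,90),-88.3)
```

```text
t 9.7167 pos [435.4 -60.3  99.5] ya -76.6 tilt [ 0.     0.002 -1.   ] F [ 0.8  0.2 -1.1] w 21.5 g 55.0
shift [  9.29 -31.09   0.88] turn 11.7 rows 7.8
```

Request:
send_rows --commands '[[[0.5, -3.5, 0, 1], [1.5, -7.5, 0, 3], [3, -11.5, 0, 5], [4.5, -15.5, 0, 6.5], [6, -19.5, 0, 8], [7.5, -23.5, 0, 10], [8.5, -27.5, 0, 11.7], [9.3, -31.1, 0, 11.7]]]'

```text
time_s: 10.38
ee_pos: [456.6, 267.7, 98.9]
ee_rot: [-3.14, -0.045, -0.003]
force: [0.8, 0.3, -1.4]
gripper_width: 0.246
grip_force: 55.0
```

Run:
```python
from h import *
go((454,263.6,60),-88.3)
```

```text
t 10.3833 pos [456.6 267.7  98.9] ya -88.4 tilt [ 0.002 -0.001 -1.   ] F [ 0.8  0.3 -1.4] w 21.4 g 55.0
shift [-0.28  0.41  3.89] turn -0.1 rows 0.9
```

Request:
send_rows --commands '[[[-0.2, 0.3, 2, 0], [-0.2, 0.3, 4, 0], [-0.2, 0.3, 5, 0], [-0.2, 0.3, 5, 0], [-0.2, 0.3, 5, 0]]]'

```text
time_s: 10.8
ee_pos: [454.4, 262.0, 48.7]
ee_rot: [-3.141, -0.048, 0.0]
force: [-0.1, 0.3, -0.3]
gripper_width: 0.245
grip_force: 55.0
```

Run:
```python
from h import *
go((454,263.6,9),-88.3)
im,_=shot('side','p1'); im2,_=shot('top','p1t')
p=robot.observe()['ee_pos']
for n in('side','top'):
    d=mdepth(n,5); Q=cloud(n,d).reshape(-1,3); a=Q[:,0]-p[0]; b=Q[:,1]-p[1]
    m=(abs(b)<20)&(a>25)&(a<160)&(Q[:,2]>35)&(Q[:,2]<75); print(n,m.sum(),'amax',np.sort(a[m])[-4:].round(0))
    for lo in range(20,150,20):
        k=m&(a>lo)&(a<=lo+20)
        if k.sum(): print(lo,k.sum(),np.median(Q[k,2]).round(1),np.median(b[k]).round(1))
A=cv2.resize(im[180:320,180:360,::-1],(600,467),interpolation=2); B=cv2.resize(im2[160:290,140:240,::-1],(360,467),interpolation=2)
cv2.imwrite('pics/p1c.png',cv2.resize(np.hstack([A,B]),(800,389)))
```

```text
t 10.8 pos [454.4 262.   48.7] ya -88.3 tilt [-0. -0. -1.] F [-0.1  0.3 -0.3] w 21.3 g 55.0
shift [-0.04 -0.16  3.97] turn 0.0 rows 1.0
side 156 amax [129. 132. 133. 133.]
20 8 56.8 5.5
40 13 56.4 6.5
60 33 56.6 2.3
80 41 56.8 1.8
100 39 57.2 2.5
120 22 57.0 3.5
top 115 amax [131. 134. 134. 137.]
20 2 55.3 3.2
40 22 56.9 1.3
60 24 56.4 0.6
80 23 56.3 2.4
100 23 56.2 -0.1
120 21 56.2 0.6
```

View pics/p1c.png

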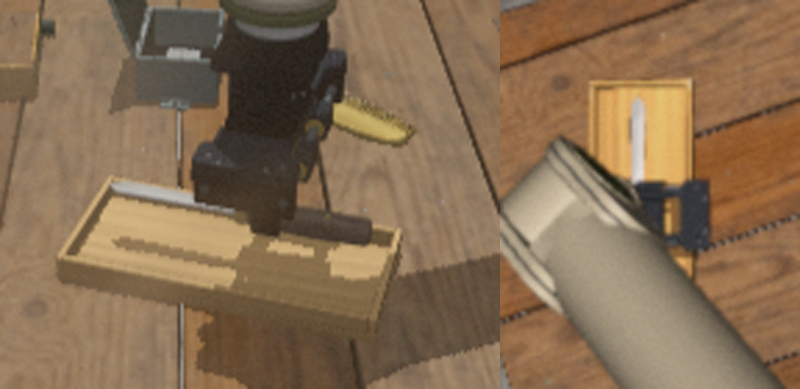

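The knife is level over the tray and lies along its centre line: 16 mm clear at the tip end, about 12 mm at the butt. Next I lower it.

Request:
send_rows --commands '[[[0, -0.1, 1, 0], [0, -0.1, 2, 0], [0, -0.1, 3, 0], [0, -0.1, 3.6, 0], [0, -0.1, 3.8, 0], [0, -0.1, 3.85, 0], [0, -0.1, 3.85, 0]]]'

```text
time_s: 11.98
ee_pos: [454.2, 263.4, 10.0]
ee_rot: [-3.141, -0.049, 0.0]
force: [0.2, 0.4, -1.3]
gripper_width: 0.24
grip_force: 55.0
```

Request:
send_rows --commands '[[[0, 0, 0.07, 0], [0, 0, 0.1, 0], [0, 0, 0.1, 0], [0, 0, 0.1, 0]]]'

```text
time_s: 12.32
ee_pos: [454.4, 263.3, 9.3]
ee_rot: [-3.141, -0.049, -0.001]
force: [0.6, 0.4, -0.3]
gripper_width: 0.242
grip_force: 55.0
```

Request:
send_rows --commands '[[[0, 0, 0.05, 0], [0, 0, 0.1, 0], [0, 0, 0.1, 0], [0, 0, 0.1, 0]]]'

```text
time_s: 12.65
ee_pos: [454.5, 263.3, 8.7]
ee_rot: [3.141, 0.049, 0.001]
force: [-2.4, -1.5, 7.4]
gripper_width: 0.247
grip_force: 55.0
```

Contact force is 7 N, so it is resting on the floor. I release gently and retreat straight up.

Request:
send_rows --commands '[[[0, 0, 0, 0], [0, 0, 0, 0], [0, 0, 0, 0], [0, 0, 0, 0], [0, 0, 0, 0]]]' --fingers 4 --force 10

```text
time_s: 13.07
ee_pos: [454.3, 263.3, 8.0]
ee_rot: [3.141, 0.049, 0.0]
force: [-0.7, -0.1, 0.3]
gripper_width: 0.444
grip_force: 0.0
```

Request:
send_rows --commands '[[[0, 0, -0.5, 0], [0, 0, -1.5, 0], [0, 0, -4, 0], [0, 0, -8, 0], [0, 0, -12, 0], [-2, 0, -14, 0], [-2, 0, -14, 0]]]'

```text
time_s: 13.65
ee_pos: [434.0, 265.1, 153.8]
ee_rot: [-3.138, -0.052, -0.01]
force: [-0.2, 0.6, 0.1]
gripper_width: 0.46
grip_force: 0.0
```

Run:
```python
from h import *
go((454,263.6,9),-88.3)
im,_=shot('side','e1')
for n in('side','top'):
    d=mdepth(n,5); Q=cloud(n,d).reshape(-1,3)
    m=(abs(Q[:,0]-484)<118)&(abs(Q[:,1]-264)<45)&(Q[:,2]>11)&(Q[:,2]<30); x=Q[m]
    print(n,m.sum(),x.min(0).round(1),x.max(0).round(1),np.median(x,0).round(1))
    r=Q[:,:2]-[446,11]; m=(np.hypot(*r.T)<95)&(Q[:,2]>4)&(Q[:,2]<15); print('comb',np.round(cv2.minAreaRect(Q[m,:2].astype(np.float32))[0]),np.median(Q[m],0).round(0))
    c,s=np.cos(np.radians(13.5)),np.sin(np.radians(13.5)); r=Q[:,:2]-[630.5,-14.4]; a=r[:,0]*c+r[:,1]*s; b=-r[:,0]*s+r[:,1]*c
    for z in (65,120):
        m=(abs(b)<60)&(abs(a)<75)&(abs(Q[:,2]-z)<6); print(z,m.sum(),np.median(a[m]).round(0))
A=cv2.resize(im[150:320,180:360,::-1],(600,567),interpolation=2)
cv2.imwrite('pics/e1c.png',A)
```

```text
t 13.65 pos [434.  265.1 153.8] ya -88.1 tilt [ 0.007 -0.003 -1.   ] F [-0.2  0.6  0.1] w 40.0 g 0.0
shift [ 1.9   0.26 14.49] turn 0.2 rows 3.5
side 655 [370.9 252.2  11. ] [589.5 274.9  25.8] [446.4 268.2  18.4]
comb [428.  15.] [428.  22.   8.]
65 53 41.0
120 64 60.0
top 132 [376.9 230.5  11. ] [589.8 270.3  27. ] [531.6 262.8  16. ]
comb [449.   4.] [449.  14.   7.]
65 52 46.0
120 85 65.0
```

View pics/e1c.png

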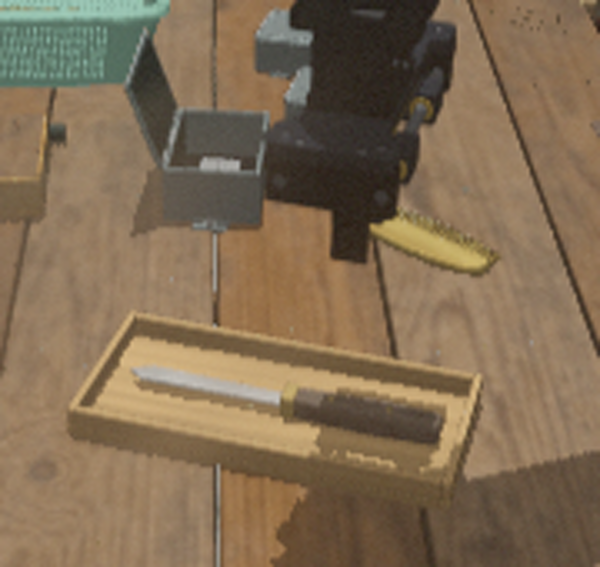

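The scraper lies flat in the tray (tip (135,372), butt (440,428)), the cover is open at (150,95), the comb is in place and the gripper is clear.

```bash
python3 -c "
from station import robot
print(robot.close_job())"
```

```text
the job is handed in; nothing more can be done
None
```

I levered the cover open with the scraper until it leaned back against its stop, laid the scraper flat in the tray with the comb left where it was and the gripper clear, and handed the job in at about 14 s; I planned the path clear of the horn tip but did not measure it again, and the hand-in returned no verdict.

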